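Switch off the hob and ring the pass bell

ROBOT

A 6-joint arm with a two-finger parallel gripper is mounted at the origin on the work surface. World frame = base frame: x ahead of the robot, y to its left, z up, the work surface at z = 0. Lengths are in mm, angles in degrees, forces in N, time in s.
With the tool pointing down it reaches from about 300 to 850 mm from the base axis. Payload 4.2 kg.
Tool frame: the origin (TCP) lies midway between the tips of the shut fingers; the grasp point (between the pads) lies 19 mm behind it; z points along the fingers, y is the line along which they close (so a half turn about z gives the same grasp; the last joint's range is limited). The gripper opens to 91 mm and grips with 3 to 60 N. Pads are 32 mm wide; open, the fingers measure 118 mm over their backs; the gripper's body (76 mm by 178 mm) begins 60 mm behind the grasp point.
Start: joints at [-70.417, 18.312, 89.639, -0, 72.044, -1.146], TCP at [203.531, -537.793, 183.076] pointing down, gripper open.
Joint ranges: [-177.97, 177.97], [-48.28, 115.42], [12.27, 149.76], [-77.06, 257.06], [2.81, 150.46], [-146.56, 146.56]. Speed limits (degrees/s): [147.25, 147.25, 180, 180, 180, 180].

INTERFACE

Orientations are given as [roll, pitch, yaw] about the fixed x, y, z axes, in that order (R = Rz(yaw) Ry(pitch) Rx(roll)).
In Python, from workcell import env gives the robot as it stands.
- The arm moves only by the tool send_rows, never from a script. Its argument "steps" is a list that holds one entry, the list of rows, each a list of 5 numbers: the shift along the tool's x, y, z scaled (see below), then the turn about the tool's z scaled (see below), then the opening, from 0 (shut) to 1 (fully open). In form: [[[dx, dy, dz, yaw, fingers], ...]]. A call has 1 to 5 rows; each row shifts and turns the commanded pose from where the row before left it, along the tool's axes as they then stand; what a row does not reach is not made up. The controller multiplies each number of a shift by 0.04 m and each number of a turn by 0.12 rad. A row lasts 1/12 s, in which the tool goes at most 41.7 mm and 7.16 degrees, less where a joint would pass 70% of its speed; a pose out of reach is approached as far as the arm can. A call with a number of a shift or a turn outside -1 to 1 is refused whole. A call with a gripper value outside its range is refused whole. The fingers move at their own pace and stop on an object; "squeeze" is the grip in N (left out, the last holds). Time passes only in rows, so rows that do not move let the fingers close. It gives the time, the measured TCP pose, the force, the opening and the grip force at its end, in the units of the state.
- env.state(): the state, without advancing time (a new reading comes with each control period).
- env.grab_frame(name): name is "side" or "top" or "wrist"; returns a dict with "pixels" (420x560x3 uint8, red, green, blue), "depth" (420x560 float32, mm along the optical axis (not along the pixel's ray), 0 where there is no reading), "intrinsics" (3x3 intrinsics, pixels), "cam_to_world" (4x4, takes a point from camera to world coordinates). Camera axes: x right, y down, z forward; pixel columns grow to the right and rows downward; lengths in mm; the calibration is good to about 2 mm. A picture is of the moment at which its call begins.
- env.job_done(): hands the job in; it is judged then, once.
The state is a dict: "time_s": time; "qpos": joint angles; "qvel": joint speeds; "effort": joint torques, N m; "ee_pos": TCP position; "ee_rot": TCP orientation; "force": force on the tool from outside, world axes, zero at the start; "torque": the same for the moment, N m; "gripper_width": finger opening in mm; "gripper_force": force on a finger pad.
Only numpy, scipy, OpenCV 4.12 (cv2) and the standard library are available. Lean on these libraries where they do the work, as an engineer would, in place of code of your own. Each camera call takes 0.05 s, during which the arm holds its last target. There are 200 camera calls.

TASK

The pan is done: turn the knob of the portable hob anticlockwise all the way to its off stop. Only then ring the brass pass bell by pressing its plunger right down to its stop, and let it spring back up. Leave the pan, the bell and everything else standing where it is.

Things in the scene. Friction and masses are not known exactly. Their poses are not given: they have to be found in the camera images.
- hob: Portable single induction hob, fixed to the counter: a box 360 mm (its x) by 280 mm (its y) by 65 mm high. Black glass top with the pan on it; a white control strip 92 mm deep, with the knob, along its front edge (its -x side, towards the robot). Origin: centre of its underside; x points from the control strip to the back, z up.
- hob_knob (a joint): Angle of the hob's knob, 0 to 3.2 rad: 0 is the off stop; it grows as the knob is turned clockwise seen from above. It turns about a vertical axis with light friction (below 0.1 N m) and stays where it is left. At 0 the white pointer points straight at the hob's front edge, at a green dot; the other dots of the scale are red.
- hob_knob_grip (a point): Grip point of the hob's black knob, on its vertical axis, 102 mm above the counter, 138 mm in front (-x) of the hob's origin. A disc 44 mm across, 8 mm high, bears an upright grip bar 42 mm long, 14 mm thick, its top 109 mm above the counter, 7 mm above this point, and the disc's top 79 mm above the counter. The bar lies along the point's x, a white pointer line on the -x half; z is up.
- bell: Brass pass bell, fixed to the counter: black foot 88 mm across, a dome rising to 47 mm, and a plunger on top. Origin: centre of its underside.
- bell_plunger (a joint): Travel of the bell's plunger, 0 (up) to 0.007 m (fully down on its stop). A spring returns it; about 4 N holds it fully down.
- bell_top (a point): Centre of the top face of the bell's plunger, a steel button 20 mm across; 64 mm above the counter when up, 57 mm when fully down. z is up.
- pan: Steel saute pan with a lid, 202 mm across, standing on the hob's glass; lid knob (black) rises to 89 mm above its underside; black handle along its x reaching 268 mm from its centre, up to 74 mm high. Origin: centre of its underside. Loose.
- timer: Round red kitchen timer with a white dial, 66 mm across, 43 mm high. Origin: centre of its underside. Loose; not part of the job.
- jug: Clear plastic measuring jug with a handle at its +y, 110 mm across, 115 mm high. Origin: centre of its underside. Loose.
- squeeze_bottle: Yellow squeeze bottle with a red cap, 56 mm across, 170 mm high. Origin: centre of its underside. Loose.
- plate: White plate, 180 mm across, 22 mm high. Origin: centre of its underside. Loose.
- spice_jar: Amber glass spice jar with a black lid, 48 mm across, 85 mm high. Origin: centre of its underside. Loose.
- mise_bowl: Small steel bowl, 100 mm across, 50 mm high. Origin: centre of its underside. Loose.

How it is judged (in metres and radians):
On the way, in this order (a step that is already met when the one before it is completed fails the run):
1. the knob is turned to its off stop (within 0.12 rad) (value of joint hob_knob below 0.12 rad), for 0.2 s.
2. the bell's plunger is pressed to within 1.5 mm of its stop (value of joint bell_plunger above 0.0055 m), for 0.05 s.
At the end, for the whole second after the job is handed in: The hob's knob is within 0.12 rad of its off stop, the bell's plunger is up again (within 1.5 mm), and the pan and the other loose things stand upright (within 0.2 rad) within 30 mm of where they began (value of joint hob_knob below 0.12 rad and value of joint bell_plunger below 0.0015 m and distance of each of pan, timer, jug, squeeze_bottle, plate, spice_jar, mise_bowl from where it was at the start of the episode below 0.03 m and angle between each of pan, timer, jug, squeeze_bottle, plate, spice_jar, mise_bowl's own z axis and vertical below 0.2 rad); the robot touches nothing.
It fails at once if the bell is rung (plunger more than 4 mm down) while the knob is not yet off (over 0.25 rad) (value of joint bell_plunger above 0.004 m and value of joint hob_knob above 0.25 rad).
It fails at once if the pan or another loose thing is shifted by more than 40 mm (distance of any of pan, timer, jug, squeeze_bottle, plate, spice_jar, mise_bowl from where it was at the start of the episode above 0.04 m).
It also fails if it takes over 64 s, if anything falls off the work surface, if the arm or the gripper's body presses on something with over 40 N, if the wrist force passes 120 N, or if a joint passes its speed limit or range.

## Working session

There is one attempt and no reset: what is moved stays moved. The work goes in short steps, Python scripts to look and compute and a tool call to move; the robot and the scene stay as the last step left them, time stands still between calls to the robot, and variables do not carry over. Pictures are saved under pics/ and viewed, at most 10 in all, crops included, and the job is handed in when it is done.

Besides the shell and the picture viewer there is one more tool, called after "Emit:" as name(argument=value, ...) on one line, values as JSON. send_rows: Moves the arm, as the interface text tells. Shifts and turns lie within -1 to 1; 1 stands for 0.04 m of shift or 0.12 rad of turn. Its arguments: {"type":"object","properties":{"steps":{"type":"array"},"squeeze":{"type":"number"}},"required":["steps"]}

```bash
mkdir -p pics; cat > h.py <<'E'
import numpy as np,cv2
from workcell import env
def grab(n,save=None):
    f=env.grab_frame(n); np.savez('%s.npz'%n,**f)
    if save: cv2.imwrite('pics/'+save,f['pixels'][:,:,::-1])
    return f
def pt(f,u,v,d=None):
    K=f['intrinsics'];d=f['depth'][v,u] if d is None else d
    return (f['cam_to_world']@np.r_[np.linalg.inv(K)@[u,v,1]*d,1])[:3]
E
python3 - <<'E'
from h import *
a=grab('top','top.png');b=grab('side','side.png')
s=env.state();print(s['time_s'],s['ee_pos'],s['ee_rot'],s['force'],s['gripper_width'])
E
```

```text
0.1 [ 203.35637157 -537.33651891  182.31631269] [-1.79913445e+02  5.96908214e-05  2.07300078e+01] [ 0.12798615 -0.13531473 -0.11614997] 91.3293725548872
```

View pics/top.png

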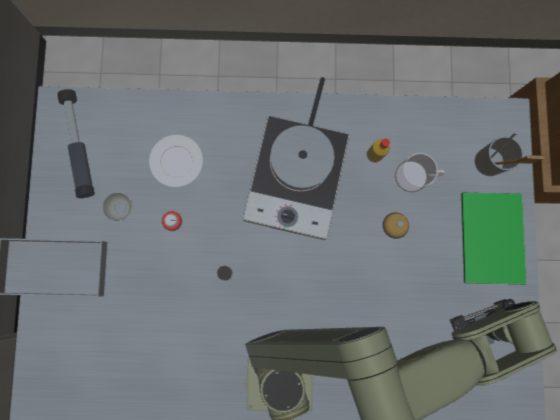

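View pics/side.png

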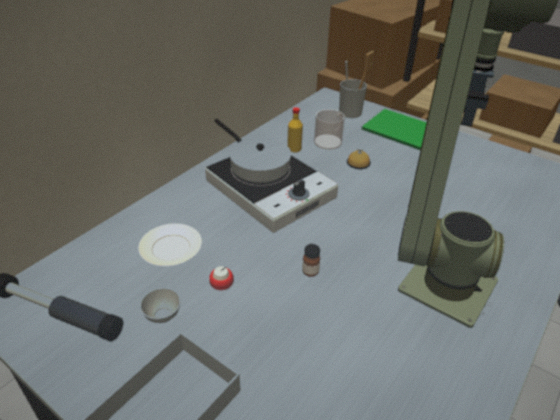

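The top view shows the hob knob at about (288,215), the bell at (396,225), and the spice jar at (224,272). The side view agrees. I'll enlarge the knob and bell and compute positions.

```bash
python3 - <<'E'
from h import *
f=dict(np.load('top.npz'))
p=f['pixels'][:,:,::-1]
A=cv2.resize(p[190:240,240:340],None,fx=8,fy=8,interpolation=cv2.INTER_CUBIC)[:400]
cv2.imwrite('pics/k.png',A)
for n,u,v in [('knob',288,215),('bell',396,225),('belltop',400,224),('jar',224,272),('c1',245,220),('c2',327,238),('counter',350,260)]: print(n,pt(f,u,v).round(1))
for r in f['depth'][208:224,280:298]: print(r.astype(int))
print('b')
for r in f['depth'][217:232,389:409]: print(r.astype(int))
print(f['cam_to_world'].round(3),f['intrinsics'])
E
```

```text
knob [507.2 -13.6 112.9]
bell [ 490.6 -369.1   47.2]
belltop [ 491.5 -376.    71.2]
jar [326.1 182.2  92.8]
c1 [495.3 122.3  49.7]
c2 [ 447.3 -151.1   -5. ]
counter [ 375.7 -226.5    2.8]
[1758 1759 1752 1745 1746 1751 1747 1752 1752 1751 1755 1748 1750 1755
 1757 1757 1761 1768]
[1754 1754 1748 1750 1753 1750 1754 1748 1757 1751 1746 1764 1755 1753
 1748 1759 1755 1755]
[1745 1747 1749 1757 1746 1743 1733 1742 1743 1741 1745 1750 1752 1747
 1750 1746 1758 1762]
[1746 1747 1746 1737 1740 1745 1744 1743 1736 1743 1750 1746 1751 1744
 1744 1749 1753 1762]
[1751 1746 1718 1714 1715 1738 1744 1747 1741 1744 1746 1750 1740 1750
 1753 1747 1760 1755]
[1739 1736 1705 1717 1713 1710 1717 1708 1711 1714 1735 1747 1738    0
 1747 1746 1752 1752]
[1747 1706 1709 1708 1712 1715 1705 1714 1716 1710 1708 1712 1707 1706
 1752 1750 1748 1750]
[1754 1716 1711 1709 1714 1707 1713 1708 1706 1714 1707 1711 1713 1718
 1711 1757 1749 1742]
[1745 1725 1716 1709 1707 1709 1712 1701 1703 1711 1709 1708    0 1710
 1705 1745 1746 1752]
[1740 1744 1736 1740 1729 1727 1716 1715 1708 1709 1713 1704 1700 1713
 175
[... 1786 characters left out ...]
5 1781 1777 1786 1800 1801]
[1790 1781 1781 1774 1783 1786 1773 1779 1777 1769 1775 1775 1770 1784
 1778 1774 1786 1789 1792 1817]
[1780 1777 1784 1779 1777 1779 1775 1774 1778 1765 1773 1786 1774 1781
 1778 1780 1783 1787 1814 1814]
[1786 1782 1773 1784 1783 1781 1777 1774 1774 1770 1780 1772 1774 1777
 1778 1779 1782 1798 1813 1812]
[[ 2.200000e-02 -9.890000e-01  1.470000e-01  3.025140e+02]
 [-1.000000e+00 -2.300000e-02 -9.000000e-03  7.547400e+01]
 [ 1.200000e-02 -1.470000e-01 -9.890000e-01  1.806921e+03]
 [ 0.000000e+00  0.000000e+00  0.000000e+00  1.000000e+00]] [[544.56115864   0.         264.84430139]
 [  0.         544.56115864 199.37649202]
 [  0.           0.           1.        ]]
```

View pics/k.png

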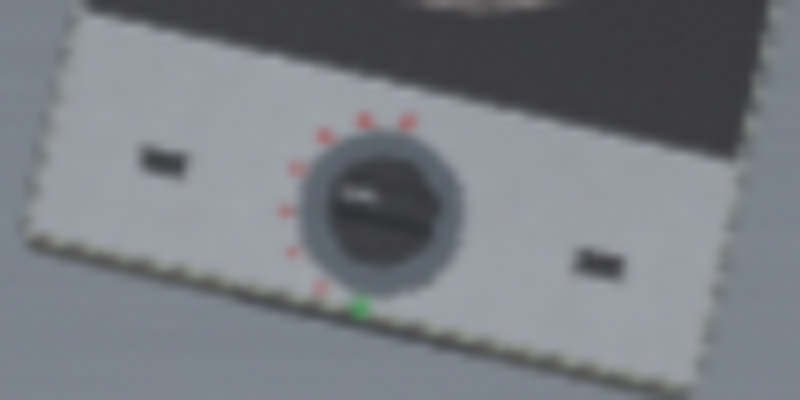

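```bash
cat >> h.py <<'E'
def onplane(f,u,v,z):
    T=f['cam_to_world'];d=T[:3,:3]@(np.linalg.inv(f['intrinsics'])@[u,v,1]);o=T[:3,3]
    return o+d*(z-o[2])/d[2]
E
python3 - <<'E'
from h import *
f=dict(np.load('top.npz'))
d=f['depth']
def blob(r0,r1,c0,c1,lo,hi,z):
    s=d[r0:r1,c0:c1];v,u=np.nonzero((s>lo)&(s<hi))
    return np.array([onplane(f,a+c0,b+r0,z) for a,b in zip(u,v)])[:,:2]
P=blob(208,224,280,298,1690,1723,109)
m=P.mean(0);w,V=np.linalg.eigh(np.cov((P-m).T));print(m,np.sqrt(w*12),np.degrees(np.arctan2(V[1,1],V[0,1])))
B=blob(219,230,393,406,1740,1763,64);print(B.mean(0),len(B),B.min(0),B.max(0))
# hob corners of strip in crop px (/8 + offset), z=65
q=lambda x,y,z:onplane(f,240+(x+.5)/8-.5,190+(y+.5)/8-.5,z)[:2]
a,b=q(28,236,65),q(690,385,65);e=b-a;print('front',a,b,np.hypot(*e),np.degrees(np.arctan2(e[0],-e[1])))
g=q(360,309,65);c=q(382,212,79);print('green',g,'disc c',c, 'off dir',np.degrees(np.arctan2(*(g-c)[::-1])))
h=(a+b)/2; print('hob front mid',h)
E
```

```text
[507.55739073 -12.13531355] [15.18230573 41.58563237] 79.00781804292112
[ 494.32827206 -375.86254234] 30 [ 485.69572993 -384.4476521 ] [ 502.12393824 -368.13387783]
front [496.50456337 128.21253026] [ 442.63344828 -138.49170067] 272.09050670600146 -11.419426142045284
green [470.13929974  -5.74214626] disc c [507.85306985 -13.24018778] off dir 168.7553982033694
hob front mid [469.56900583  -5.13958521]
```

Emit:
send_rows(steps=[[[0.735,-0.6,0,0,0.5],[0.735,-0.6,0,0,0.5],[0.735,-0.6,0,0,0.5],[0.735,-0.6,0,0,0.5],[0.735,-0.6,0,0,0.5]]])

```text
time_s: 0.52
ee_pos: [298.8, -371.7, 182.7]
ee_rot: [-180.0, 0.0, 20.7]
force: [0.2, 0.2, -0.2]
gripper_width: 60.7
gripper_force: 0.0
```

Emit:
send_rows(steps=[[[0.735,-0.6,0,0,0.5],[0.735,-0.6,0,0,0.5],[0.735,-0.6,0,0,0.5],[0.735,-0.6,0,0,0.5],[0.735,-0.6,0,0,0.5]]])

```text
time_s: 0.93
ee_pos: [393.8, -207.4, 182.9]
ee_rot: [-180.0, 0.0, 20.7]
force: [0.8, -0.9, 0.3]
gripper_width: 45.5
gripper_force: 0.0
```

Emit:
send_rows(steps=[[[0.735,-0.6,0,0,0.5],[0.735,-0.6,0,0,0.5],[0.735,-0.6,0,0,0.5],[0.735,-0.6,0,0,0.5],[0.735,-0.6,0,0,0.5]]])

```text
time_s: 1.35
ee_pos: [488.9, -43.1, 182.8]
ee_rot: [180.0, 0.0, 20.7]
force: [0.7, -0.2, -0.1]
gripper_width: 45.8
gripper_force: 0.0
```

Emit:
send_rows(steps=[[[0.735,-0.6,0,0,0.5],[0,0,0,-0.95,0.5],[0,0,0,-0.95,0.5],[0,0,0,-0.95,0.5],[0,0,0,-0.95,0.5]]])

```text
time_s: 1.77
ee_pos: [507.3, -11.7, 182.5]
ee_rot: [-180.0, 0.1, 47.2]
force: [-0.8, 0.8, 0.3]
gripper_width: 45.7
gripper_force: 0.0
```

Emit:
send_rows(steps=[[[0,0,0,-0.95,0.5],[0,0,0,-0.95,0.5],[0,0,0,-0.95,0.5],[0,0,0,-0.95,0.5],[0,0,0,-0.95,0.5]]])

```text
time_s: 2.18
ee_pos: [507.2, -12.1, 182.6]
ee_rot: [-179.9, 0.0, 79.8]
force: [0.2, 0.6, -0.2]
gripper_width: 45.8
gripper_force: 0.0
```

Emit:
send_rows(steps=[[[0,0,0,0,0.5],[0,0,0,0,0.5]]])

```text
time_s: 2.35
ee_pos: [507.3, -12.1, 182.7]
ee_rot: [-180.0, 0.0, 79.4]
force: [-0.7, -0.5, 0.7]
gripper_width: 45.6
gripper_force: 0.0
```

```bash
python3 - <<'E'
from h import *
f=grab('wrist','w1.png');s=env.state();print(s['time_s'],s['ee_pos'],s['ee_rot'],s['qpos'],s['force'])
f['pixels']
K=f['intrinsics'];T=np.linalg.inv(f['cam_to_world'])
for p in [(507.5,-12.5,109),(507.5,-12.5,79)]:
    c=T@np.r_[p,1];uv=K@c[:3]/c[2];print(uv)
E
```

```text
2.4 [507.38061362 -12.12625791 182.78901149] [-1.79971948e+02  7.68480111e-03  7.93596669e+01] [-2.66478053e+00  1.22575865e+01  9.81849689e+01 -3.96739121e-03
  6.95862916e+01  7.97693921e+00] [ 0.74786366  0.47770347 -0.42004514]
[280.51536061 206.92082959   1.        ]
[280.45183728 198.62511061   1.        ]
```

View pics/w1.png

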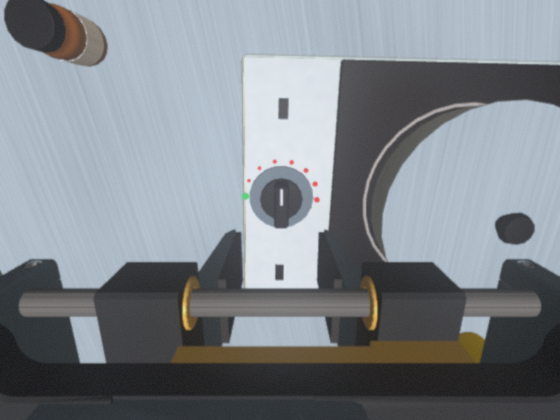

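The wrist view shows the bar centred at about (281,204), which matches the projection. It lines up with the tool, and the green dot is at (245,196). I'll descend and grip.

Emit:
send_rows(steps=[[[0,0,0.8,0,0.5],[0,0,0.8,0,0.5],[0,0,0.6,0,0.5],[0,0,0.24,0,0.5],[0,0,0,0,0.5]]])

```text
time_s: 2.82
ee_pos: [505.7, -12.1, 83.3]
ee_rot: [-179.7, 0.0, 79.4]
force: [1.1, 0.5, -0.3]
gripper_width: 45.5
gripper_force: 0.0
```

Emit:
send_rows(squeeze=12, steps=[[[0,0,0,0,0],[0,0,0,0,0],[0,0,0,0,0],[0,0,0,0,0],[0,0,0,0,0]]])

```text
time_s: 3.23
ee_pos: [508.2, -12.2, 86.4]
ee_rot: [179.9, -0.0, 79.5]
force: [-0.3, 0.4, -0.1]
gripper_width: 15.0
gripper_force: 0.0
```

Emit:
send_rows(steps=[[[0,0,0,0,0],[0,0,0,0,0],[0,0,0,0,0],[0,0,0,-0.5,0],[0,0,0,-0.5,0]]])

```text
time_s: 3.65
ee_pos: [507.6, -12.2, 85.5]
ee_rot: [180.0, 0.0, 86.6]
force: [-0.9, -0.6, -0.1]
gripper_width: 0.5
gripper_force: 0.0
```

Emit:
send_rows(steps=[[[0,0,0,-0.9,0],[0,0,0,-0.9,0],[0,0,0,-0.9,0],[0,0,0,-0.9,0],[0,0,0,-0.9,0]]])

```text
time_s: 4.07
ee_pos: [507.5, -12.1, 85.4]
ee_rot: [-180.0, -0.0, 117.6]
force: [0.1, 0.4, -0.0]
gripper_width: 0.3
gripper_force: 0.0
```

Emit:
send_rows(steps=[[[0,0,0,-0.9,0],[0,0,0,-0.9,0],[0,0,0,-0.9,0],[0,0,0,-0.9,0],[0,0,0,-0.9,0]]])

```text
time_s: 4.48
ee_pos: [507.5, -12.2, 85.4]
ee_rot: [-180.0, -0.0, 148.6]
force: [-0.7, 0.1, 0.2]
gripper_width: 0.7
gripper_force: 0.0
```

```bash
python3 - <<'E'
from workcell import env
s=env.state();print(s['time_s'],s['ee_pos'],s['ee_rot'],s['force'],s['torque'],s['gripper_width'],s['gripper_force'])
E
```

```text
4.4833 [507.52564983 -12.15526657  85.43009364] [-1.79995528e+02 -1.03740121e-03  1.48572114e+02] [-0.66146286  0.11393656  0.24058639] [ 0.09561081 -0.18438085  0.05246677] 0.6895626105210868 0.0
```

The fingers shut to zero, so they missed the bar. I'll look before doing anything else.

```bash
python3 - <<'E'
from h import *
f=grab('wrist','w2.png');g=grab('side')
p=g['pixels'][110:240,190:360,::-1]
cv2.imwrite('pics/s2.png',cv2.resize(p,None,fx=4,fy=4,interpolation=cv2.INTER_CUBIC))
E
```

```text
(no output)
```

View pics/w2.png

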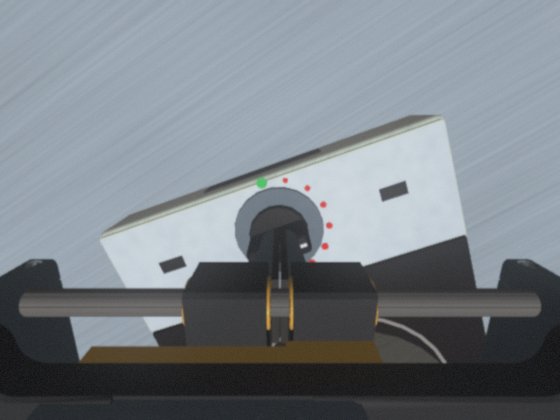

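View pics/s2.png

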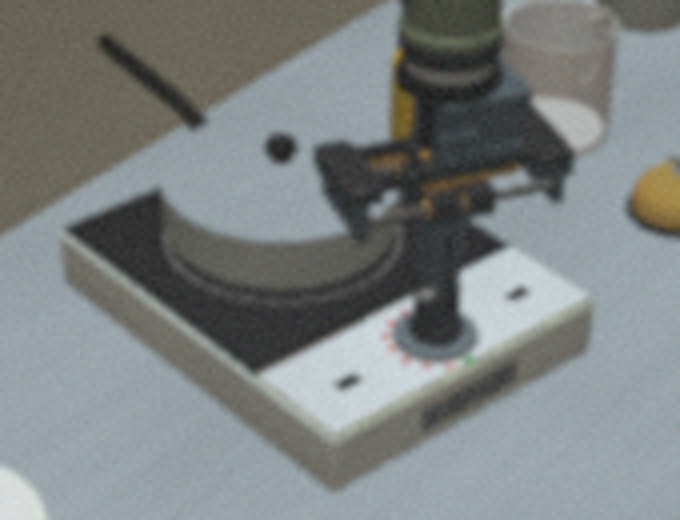

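```bash
python3 - <<'E'
from h import *
f=dict(np.load('wrist.npz'))
K=f['intrinsics'];T=np.linalg.inv(f['cam_to_world'])
def proj(p):
    c=T@np.r_[p,1];return (K@c[:3]/c[2])[:2].round(0),c[2].round()
t=np.radians(79);d=np.array([np.cos(t),np.sin(t),0]);c=np.array([507.5,-12.3,109])
for n,p in [('c',c),('ptr end',c+21*d),('other end',c-21*d),('disc',c-[0,0,30]),('tcp',np.array([507.5,-12.2,85.4]))]: print(n,proj(p))
print(f['depth'][180:262:6,230:336:7].astype(int))
for u,v in [(303,245),(280,250),(262,250),(280,215),(280,258),(255,235)]: print(u,v,pt(f,u,v).round(1))
a=f['pixels'][170:270,210:350,::-1]
D=np.clip((f['depth'][170:270,210:350]-100)/250*255,0,255).astype('u1')
cv2.imwrite('pics/w2c.png',cv2.resize(np.hstack([a]),None,fx=5,fy=5,interpolation=cv2.INTER_CUBIC))
E
```

```text
c (array([281., 252.]), np.float64(194.0))
ptr end (array([312., 241.]), np.float64(192.0))
other end (array([250., 262.]), np.float64(196.0))
disc (array([280., 234.]), np.float64(223.0))
tcp (array([281., 238.]), np.float64(217.0))
[[264 248 243 233 225 224 224 224 224 224 224 226 226 224 225 224]
 [239 235 232 227 226 225 225 226 227 227 226 227 227 226 227 227]
 [231 228 226 227 224 221 221 223 222 222 225 227 227 228 228 227]
 [227 228 229 225 222 223 223 223 223 223 223 224 229 229 229 230]
 [229 231 225 224 224 224 224 223 225 223 223 224 226 229 230 230]
 [232 233 225 225 226 218 217 218 217 219 226 226 224 232 231 232]
 [232 229 227 227 219 218 218 218 218 219 218 227 227 229 233 233]
 [234 229 227 228 220 219 218 220 219 218 214 229 228 229 236 233]
 [236 230 229 221 220 221 220 216 212 207 202 223 229 230 235 236]
 [237 230 231 222 221 173 174 205 175 174 193 196 231 231 237 237]
 [238 231 233 214 208 165 165 194 167 166 192 192 232 232 239 239]
 [240 239 234 202 200 158 158 192 162 158 192 193 234 239 240 240]
 [242 240 235 195 152 151 152 194 154 151 153 194 234 242 242 242]
 [244 244 243 196 145 145 146 195 149 145 146 236 243 243 244 243]]
303 245 [510.8   2.1 109.2]
280 250 [506.6 -12.2 108.1]
262 250 [487.4 -11.  145.5]
280 215 [494.8  -4.9  79.1]
280 258 [510.9 -14.8 109. ]
255 235 [498.2 -28.2  79.5]
```

View pics/w2c.png

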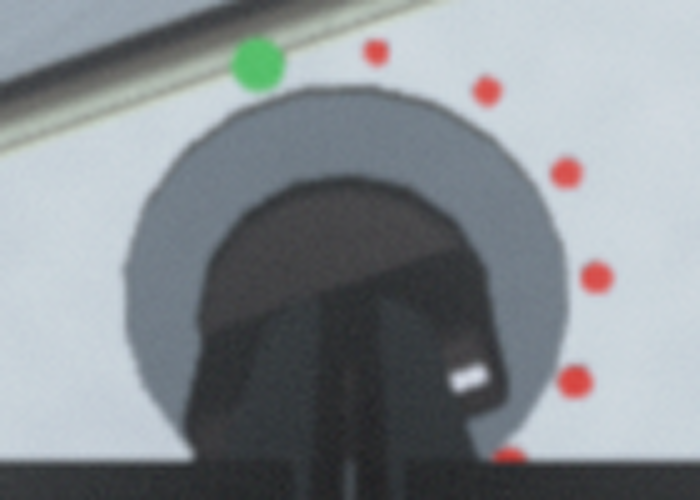

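```bash
python3 - <<'E'
from h import *
from scipy.spatial.transform import Rotation as R
f=dict(np.load('wrist.npz'));s=env.state()
Rt=R.from_euler('xyz',s['ee_rot'],degrees=True)
for u in (258,265,270,275,280,285,290,297,303):
  for v in (226,230,233,235,238,244,252,258):
    p=pt(f,u,v);print(u,v,Rt.inv().apply(p-s['ee_pos']).round(0),end=' ')
  print()
T=np.linalg.inv(f['cam_to_world'])
for q in [(16,0,0),(0,0,0),(16,10,0),(16,0,-45)]:
  p=Rt.apply(q)+s['ee_pos'];c=T@np.r_[p,1];print(q,(f['intrinsics']@c[:3]/c[2]).round())
E
```

```text
258 226 [  6. -16.   7.] 258 230 [  3. -16.   8.] 258 233 [  1. -16.   7.] 258 235 [  1. -16.   3.] 258 238 [  1. -16.  -4.] 258 244 [  1. -15. -13.] 258 252 [ 17. -12. -62.] 258 258 [ 18. -11. -69.] 
265 226 [  6. -11.   6.] 265 230 [  3. -11.   6.] 265 233 [ 18.  -9. -38.] 265 235 [ 18.  -9. -40.] 265 238 [ 17.  -9. -43.] 265 244 [ 18.  -8. -54.] 265 252 [ 18.  -8. -62.] 265 258 [ 18.  -8. -69.] 
270 226 [ 6. -8.  7.] 270 230 [ 18.  -7. -32.] 270 233 [ 18.  -6. -37.] 270 235 [ 18.  -6. -40.] 270 238 [ 18.  -6. -44.] 270 244 [ 18.  -6. -53.] 270 252 [ 18.  -6. -63.] 270 258 [ 17.  -5. -68.] 
275 226 [ 6. -4.  7.] 275 230 [ 5. -4.  2.] 275 233 [ 16.  -4. -32.] 275 235 [ 16.  -3. -37.] 275 238 [ 16.  -3. -41.] 275 244 [ 16.  -3. -49.] 275 252 [ 16.  -3. -59.] 275 258 [ 16.  -3. -65.] 
280 226 [ 6. -0.  6.] 280 230 [ 7. -1. -2.] 280 233 [ 6. -1. -7.] 280 235 [  6.  -1. -11.] 280 238 [  7.  -1. -18.] 280 244 [  5.  -1. -22.] 280 252 [ -1.  -0. -22.] 280 258 [ -4.  -0. -24.] 
285 226 [8. 3. 2.] 285 230 [ 8.  3. -6.] 285 233 [ 16.   2. -33.] 285 235 [ 16.   2. -36.] 285 238 [ 16.   2. -40.] 285 244 [ 17.   2. -50.] 285 252 [ 17.   2. -60.] 285 258 [ 16.   2. -65.] 
290 226 [ 9.  6. -1.] 290 230 [ 9.  6. -9.] 290 233 [ 18.   5. -37.] 290 235 [ 18.   5. -40.] 290 238 [ 18.   5. -44.] 290 244 [ 18.   5. -52.] 290 252 [ 17.   4. -60.] 290 258 [ 18.   4. -69.] 
297 226 [11. 11. -6.] 297 230 [ 11.  11. -13.] 297 233 [ 11.  10. -19.] 297 235 [ 11.  10. -22.] 297 238 [ 17.   9. -43.] 297 244 [ 18.   8. -53.] 297 252 [ 18.   8. -62.] 297 258 [ 18.   7. -69.] 
303 226 [12. 15. -8.] 303 230 [ 12.  14. -15.] 303 233 [ 12.  14. -20.] 303 235 [ 11.  14. -22.] 303 238 [  9.  14. -23.] 303 244 [  6.  14. -24.] 303 252 [  0.  14. -24.] 303 258 [ 18.  10. -69.] 
(16, 0, 0) [281. 216.   1.]
(0, 0, 0) [281. 238.   1.]
(16, 10, 0) [295. 216.   1.]
(16, 0, -45) [281. 242.   1.]
```

The wrist depth shows the fingertips really end about 31 mm short of the reported TCP, at z≈116, which is 7 mm above the bar. So the stated TCP is off. The knob hasn't moved. I'll turn back, open, and descend about 30 mm further.

Emit:
send_rows(steps=[[[0,0,0,1,0.5],[0,0,0,1,0.5],[0,0,0,1,0.5],[0,0,0,1,0.5],[0,0,0,1,0.5]]])

```text
time_s: 5.0
ee_pos: [507.6, -12.2, 85.4]
ee_rot: [-180.0, 0.0, 113.4]
force: [0.4, 0.8, -0.1]
gripper_width: 31.0
gripper_force: 0.0
```

Emit:
send_rows(steps=[[[0,0,0,1,0.5],[0,0,0,1,0.5],[0,0,0,1,0.5],[0,0,0,1,0.5],[0,0,0,1,0.5]]])

```text
time_s: 5.42
ee_pos: [507.6, -12.1, 85.4]
ee_rot: [180.0, 0.0, 79.0]
force: [1.0, -0.1, -0.5]
gripper_width: 45.7
gripper_force: 0.0
```

Emit:
send_rows(steps=[[[0,0,0,0,0.5],[0,0,0.2,0,0.5],[0,0,0.2,0,0.5],[0,0,0.1,0,0.5],[0,0,0,0,0.5]]])

```text
time_s: 5.83
ee_pos: [506.3, -12.1, 63.8]
ee_rot: [-179.8, 0.0, 79.5]
force: [0.2, -0.0, 0.5]
gripper_width: 45.7
gripper_force: 0.0
```

```bash
python3 - <<'E'
from h import *
from scipy.spatial.transform import Rotation as R
f=grab('wrist','w3.png');s=env.state();print(s['time_s'],s['ee_pos'],s['ee_rot'],s['force'],s['gripper_width'])
Rt=R.from_euler('xyz',s['ee_rot'],degrees=True)
d=f['depth'];P=[]
for v in range(200,262):
  for u in range(200,360):
    if d[v,u]>0:P.append(pt(f,u,v))
P=np.array(P);L=Rt.inv().apply(P-s['ee_pos'])
# finger points: front face near tool x 15-20
m=(L[:,0]>15)&(L[:,0]<19)&(abs(L[:,1])>15)&(abs(L[:,1])<45)&(L[:,2]<-5)
for sg in(-1,1):
  q=L[m&(L[:,1]*sg>0)];print(len(q),np.sort(q[:,2])[-8:].round(1),q[:,1].min(),q[:,1].max())
E
```

```text
5.8833 [506.80671437 -12.11047855  64.44335182] [-1.79876980e+02  2.03838077e-02  7.95402002e+01] [-0.41202654  0.39486531  1.25650529] 45.5239669230529
690 [-5.4 -5.4 -5.3 -5.3 -5.2 -5.2 -5.2 -5. ] -35.19132629148425 -15.363740656499818
705 [-5.4 -5.4 -5.3 -5.2 -5.2 -5.1 -5.1 -5. ] 15.104669518631875 33.325192695563146
```

Emit:
send_rows(steps=[[[0,0,0.1,0,0.5],[0,0,0.1,0,0.5],[0,0,0,0,0.5],[0,0,0,0,0],[0,0,0,0,0]]])

```text
time_s: 6.3
ee_pos: [507.6, -12.2, 57.5]
ee_rot: [180.0, 0.0, 79.5]
force: [-0.4, 0.1, -0.0]
gripper_width: 34.9
gripper_force: 0.0
```

Emit:
send_rows(steps=[[[0,0,0,0,0],[0,0,0,0,0],[0,0,0,0,0],[0,0,0,0,0],[0,0,0,0,0]]])

```text
time_s: 6.72
ee_pos: [508.7, -12.3, 57.7]
ee_rot: [179.9, -0.0, 79.5]
force: [2.9, -0.3, -1.2]
gripper_width: 13.8
gripper_force: 12.0
```

Gripped at 13.8 mm. I'll turn about 92° anticlockwise.

Emit:
send_rows(steps=[[[0,0,0,-0.8,0],[0,0,0,-0.8,0],[0,0,0,-0.8,0],[0,0,0,-0.8,0],[0,0,0,-0.8,0]]])

```text
time_s: 7.13
ee_pos: [508.2, -12.3, 57.7]
ee_rot: [179.9, 0.0, 107.3]
force: [0.8, -0.7, -0.3]
gripper_width: 13.7
gripper_force: 12.0
```

Emit:
send_rows(steps=[[[0,0,0,-0.8,0],[0,0,0,-0.8,0],[0,0,0,-0.8,0],[0,0,0,-0.8,0],[0,0,0,-0.8,0]]])

```text
time_s: 7.55
ee_pos: [507.7, -12.6, 57.7]
ee_rot: [-180.0, 0.0, 134.8]
force: [0.8, -1.8, 0.8]
gripper_width: 13.7
gripper_force: 12.0
```

Emit:
send_rows(steps=[[[0,0,0,-0.8,0],[0,0,0,-0.8,0],[0,0,0,-0.8,0],[0,0,0,-0.8,0],[0,0,0,-0.8,0]]])

```text
time_s: 7.97
ee_pos: [507.4, -13.0, 57.7]
ee_rot: [-179.9, 0.0, 162.3]
force: [0.2, -3.8, 1.3]
gripper_width: 14.1
gripper_force: 12.0
```

Emit:
send_rows(steps=[[[0,0,0,-0.7,0],[0,0,0,-0.5,0],[0,0,0,-0.2,0],[0,0,0,0,0],[0,0,0,0,0]]])

```text
time_s: 8.38
ee_pos: [507.1, -13.0, 57.6]
ee_rot: [-179.9, -0.0, 171.6]
force: [-2.4, -5.5, 3.0]
gripper_width: 15.3
gripper_force: 12.4
```

```bash
python3 - <<'E'
from workcell import env
s=env.state();print(s['ee_pos'],s['ee_rot'],s['force'],s['torque'])
E
```

```text
[507.0771881  -12.95206368  57.62822786] [-1.79917900e+02 -3.68412894e-02  1.71562257e+02] [-2.36445352 -5.51413638  3.01761318] [-0.88712072  0.06266949 -0.45400521]
```

The stop is reached: torque rose and the pads spread. I'll release, rise and check.

Emit:
send_rows(steps=[[[0,0,0,0,0.5],[0,0,0,0,0.5],[0,0,0,0,0.5],[0,0,0,0,0.5],[0,0,-0.5,0,0.5]]])

```text
time_s: 8.8
ee_pos: [504.6, -11.6, 74.5]
ee_rot: [-180.0, -0.5, 171.6]
force: [-0.3, -0.2, -0.5]
gripper_width: 44.9
gripper_force: 0.0
```

Emit:
send_rows(steps=[[[0,0,-0.9,0,0.3],[0,0,-0.9,0,0],[0,0,-0.7,0,0],[0,0,0,0,0],[0,0,0,0,0]]])

```text
time_s: 9.22
ee_pos: [508.5, -11.9, 178.9]
ee_rot: [180.0, 0.2, 171.7]
force: [0.7, 0.5, -1.1]
gripper_width: 15.3
gripper_force: 0.0
```

```bash
python3 - <<'E'
from h import *
f=grab('wrist','w4.png');s=env.state();print(s['time_s'],s['ee_pos'],s['ee_rot'],s['force'])
E
```

```text
9.2667 [507.28763995 -11.88453178 177.25729041] [1.79989677e+02 5.30583485e-04 1.71655875e+02] [ 0.20352225 -0.11500199 -0.37199926]
```

View pics/w4.png

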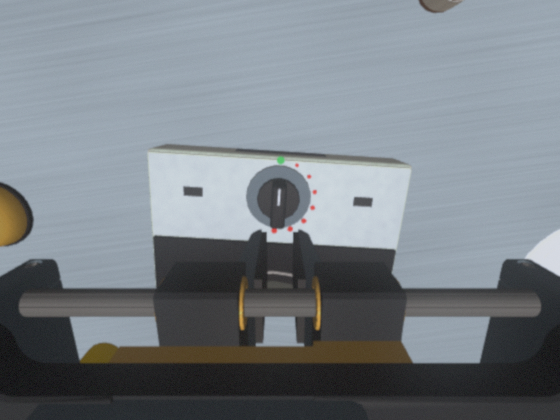

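The pointer at (279,197) points at the green dot at (281,160). I'll quantify the bar angle and refine the bell position.

```bash
python3 - <<'E'
from h import *
f=dict(np.load('wrist.npz'))
P=np.array([pt(f,u,v) for v in range(150,231) for u in range(235,325) if f['depth'][v,u]>0])
B=P[(P[:,2]>103)&(P[:,2]<113)][:,:2]
m=B.mean(0);w,V=np.linalg.eigh(np.cov((B-m).T));print(len(B),m,np.sqrt(12*w),np.degrees(np.arctan2(V[1,1],V[0,1])))
a,b=onplane(f,152,150,65),onplane(f,406,163,65);e=b-a;print(e,np.degrees(np.arctan2(e[0],-e[1])))
g=onplane(f,281,160,65);c=onplane(f,279,196,79);print(np.degrees(np.arctan2(*(g-c)[1::-1])))
w=P[(P[:,2]>72)]
s=env.state();yaw=np.radians(s['ee_rot'][2]);d=np.array([494.4,-376])-s['ee_pos'][:2]
print('tool dx,dy',d@[np.cos(yaw),np.sin(yaw)]/40,d@[np.sin(yaw),-np.cos(yaw)]/40)
E
```

```text
643 [506.42332441 -13.60159746] [13.77806237 41.25350716] 168.1028876659526
[ 50.76820229 254.150512     0.        ] 168.70348621329893
168.21085560289208
tool dx,dy -1.002214309355184 -9.053282271581562
```

The knob is off: bar at 168.1° against 168.2–168.7° for the scale. I'll move over the bell with the fingers shut.

Emit:
send_rows(steps=[[[-0.1,-0.905,0,0,0],[-0.1,-0.905,0,0,0],[-0.1,-0.905,0,0,0],[-0.1,-0.905,0,0,0],[-0.1,-0.905,0,0,0]]])

```text
time_s: 9.68
ee_pos: [499.6, -195.0, 175.2]
ee_rot: [179.9, -0.2, 171.7]
force: [1.3, -0.3, -0.1]
gripper_width: 0.2
gripper_force: 0.0
```

Emit:
send_rows(steps=[[[-0.1,-0.905,0,0,0],[-0.1,-0.905,0,0,0],[-0.1,-0.905,0,0,0],[-0.1,-0.905,0,0,0],[-0.1,-0.905,0,0,0]]])

```text
time_s: 10.1
ee_pos: [493.2, -377.0, 174.9]
ee_rot: [179.9, -0.2, 171.6]
force: [1.3, 0.2, 0.5]
gripper_width: 0.6
gripper_force: 0.0
```

Emit:
send_rows(steps=[[[0,0,0,0,0],[0,0,0,0,0],[0,0,0,0,0]]])

```text
time_s: 10.35
ee_pos: [493.7, -375.0, 175.4]
ee_rot: [179.8, -0.2, 171.6]
force: [0.6, 0.4, 0.6]
gripper_width: 0.4
gripper_force: 0.0
```

```bash
python3 - <<'E'
from h import *
f=grab('wrist','w5.png');s=env.state();print(s['time_s'],s['ee_pos'],s['ee_rot'],s['qpos'],s['gripper_width'])
K=f['intrinsics'];c=np.linalg.inv(f['cam_to_world'])@[494.4,-376,64,1];print(K@c[:3]/c[2])
P=np.array([pt(f,u,v) for v in range(100,260) for u in range(180,380) if f['depth'][v,u]>0])
B=P[(P[:,2]>58)&(P[:,2]<70)&(abs(P[:,0]-494)<25)&(abs(P[:,1]+376)<25)];print(len(B),B.min(0),B.max(0),(B.min(0)+B.max(0))/2,B.mean(0))
E
```

```text
10.4 [ 494.0522535  -374.65538365  176.06598103] [ 1.79887498e+02 -1.38788536e-01  1.71679087e+02] [-3.82536176e+01  2.27354965e+01  8.38949445e+01  2.94483145e-02
  7.35459731e+01 -1.19940953e+02] 0.4294750768190026
[278.98850158 198.83541871   1.        ]
264 [ 484.12151123 -387.57550957   59.16248708] [ 503.68931566 -368.44697778   65.57250766] [ 493.90541345 -378.01124367   62.36749737] [ 493.38257748 -377.94919541   63.63281991]
```

View pics/w5.png

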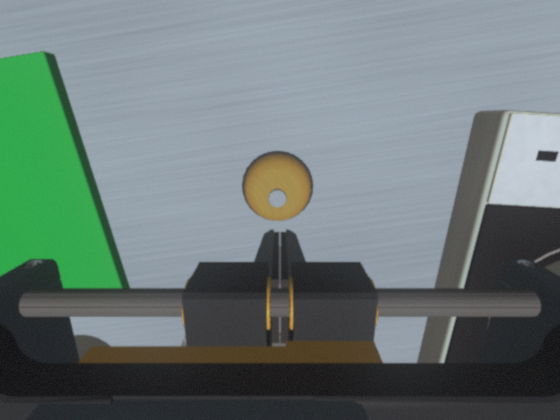

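The plunger is at (277,199), directly ahead of the shut fingers as projected. I'll descend to just above it, then press while watching the force.

Emit:
send_rows(steps=[[[0,-0.06,0.8,0,0],[0,0,0.8,0,0],[0,0,0.8,0,0],[0,0,0.6,0,0],[0,0,0.3,0,0]]])

```text
time_s: 10.82
ee_pos: [492.4, -375.0, 41.8]
ee_rot: [179.8, -0.3, 171.8]
force: [-1.0, 1.1, -0.5]
gripper_width: 0.3
gripper_force: 0.0
```

Emit:
send_rows(steps=[[[0,0,0,0,0],[0,0,0,0,0],[0,0,0,0,0]]])

```text
time_s: 11.07
ee_pos: [495.2, -378.2, 46.8]
ee_rot: [-179.9, 0.1, 171.7]
force: [0.4, -0.9, 0.7]
gripper_width: 0.3
gripper_force: 0.0
```

Emit:
send_rows(steps=[[[0,0,0.15,0,0],[0,0,0.1,0,0],[0,0,0,0,0],[0,0,0,0,0]]])

```text
time_s: 11.4
ee_pos: [494.1, -378.4, 35.5]
ee_rot: [180.0, -0.0, 171.6]
force: [0.4, -0.2, -0.3]
gripper_width: 0.6
gripper_force: 0.0
```

Emit:
send_rows(steps=[[[0,0,0.1,0,0],[0,0,0,0,0],[0,0,0,0,0]]])

```text
time_s: 11.65
ee_pos: [494.5, -378.8, 31.7]
ee_rot: [-180.0, 0.0, 171.6]
force: [0.9, -0.2, 1.6]
gripper_width: 0.6
gripper_force: 0.8
```

Emit:
send_rows(steps=[[[0,0,0.1,0,0],[0,0,0,0,0],[0,0,0,0,0]]])

```text
time_s: 11.9
ee_pos: [494.5, -378.8, 27.7]
ee_rot: [-180.0, 0.0, 171.6]
force: [0.5, -0.9, 2.3]
gripper_width: 0.7
gripper_force: 1.6
```

Contact with the spring. I'll continue to the stop in small steps.

Emit:
send_rows(steps=[[[0,0,0.05,0,0],[0,0,0,0,0],[0,0,0,0,0]]])

```text
time_s: 12.15
ee_pos: [494.6, -378.9, 26.4]
ee_rot: [-180.0, 0.1, 171.6]
force: [-0.3, -0.8, 6.9]
gripper_width: 0.3
gripper_force: 3.3
```

Emit:
send_rows(steps=[[[0,0,0.05,0,0],[0,0,0,0,0],[0,0,0,0,0]]])

```text
time_s: 12.4
ee_pos: [494.6, -378.9, 26.1]
ee_rot: [-179.9, 0.1, 171.6]
force: [-2.1, 2.0, 15.5]
gripper_width: 0.4
gripper_force: 8.0
```

The plunger is hard on its stop: z held at 26.1 while the force rose to 15 N. I'll lift clear.

Emit:
send_rows(steps=[[[0,0,-0.3,0,0],[0,0,-0.8,0,0],[0,0,-0.8,0,0],[0,0,-0.8,0,0],[0,0,-0.8,0,0]]])

```text
time_s: 12.82
ee_pos: [493.4, -377.9, 164.1]
ee_rot: [179.9, -0.1, 171.6]
force: [0.2, -0.1, -0.2]
gripper_width: 0.4
gripper_force: 0.0
```

Emit:
send_rows(steps=[[[0,0,0,0,0],[0,0,0,0,0],[0,0,0,0,0],[0,0,0,0,0],[0,0,0,0,0]]])

```text
time_s: 13.23
ee_pos: [493.3, -377.8, 161.4]
ee_rot: [179.9, -0.2, 171.6]
force: [-0.3, -0.0, -0.4]
gripper_width: 0.4
gripper_force: 0.0
```

```bash
python3 - <<'E'
from h import *
f=grab('wrist')
P=np.array([pt(f,u,v) for v in range(100,225) for u in range(180,380) if f['depth'][v,u]>0])
B=P[(np.hypot(P[:,0]-494,P[:,1]+378)<7)];print('plunger z',np.median(B[:,2]))
print(env.state()['force'],env.job_done())
E
```

```text
plunger z 63.87475750013999
the job is handed in; nothing more can be done
[-0.0842754  -0.41248628 -0.59745188] None
```

The knob is at its off stop, the bell was then pressed to its stop and its plunger measured back up (63.9 mm), and the job is handed in; the first grip missed because the fingertips sit about 31 mm short of the reported TCP, and I did not re-measure the loose items.

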